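Open the guarded sample drawer and put a leaning bottle away

ROBOT

A 6-joint arm with a two-finger parallel gripper is mounted at the origin on a cart in front of the work surface, level with it; the furniture and walls round the work are solid. World frame = base frame: x ahead of the robot, y to its left, z up, the work surface at z = 0. Lengths are in mm, angles in rad, forces in N, time in s.
With the tool pointing down it reaches from about 250 to 800 mm from the base axis. Payload 8.5 kg.
Tool frame: the origin (TCP) lies midway between the tips of the shut fingers; the grasp point (between the pads) lies env.grip_depth behind it (env.grip_depth is the distance from the TCP to the grasp point, in mm); z points along the fingers, y is the line along which they close (so a half turn about z gives the same grasp; the last joint's range is limited). The gripper opens to 85 mm and grips with 20 to 120 N. Pads are 22 mm wide; open, the fingers measure 114 mm over their backs; the gripper's body (76 mm by 85 mm) begins 54 mm behind the grasp point. The pads swing forward as they close: fully open they stand 13 mm farther back than shut.
Start: joints at [-1.27, 0.238, -0.013, 1.319, 0, 1.571], TCP at [155.534, -501.386, 231.276] pointing down, gripper open.
Joint ranges: [-2.66, 2.66], [-1.03, 1.9], [-1.14, 1.46], [-1.82, 2.27], [-1.45, 1.34], [-3.14, 3.14]. Speed limits (rad/s): [2.22, 2.22, 2.79, 3.14, 3.14, 3.14].

INTERFACE

Orientations are given as a rotation vector (axis times angle).
In Python, from workcell import env, cams gives the robot as it stands.
- The arm moves only by the shell command python3 -m crank 'ROWS' [FORCE]. ROWS is JSON, a list of rows, each an object with "xyz": the shift along the tool's x, y, z scaled (see below), a list of three; "angular": the turn, a rotation vector about the tool's x, y, z scaled (see below), a list of three; "hand": the opening, from 0 (shut) to 1 (fully open). A call has 1 to 20 rows; each row is the pose to reach, as a shift and turn from the pose commanded when the call began, along the tool's axes at that moment; what a row does not reach only later rows make up. The controller multiplies each number of a shift by 0.25 m and each number of a turn by 0.5 rad. A row lasts 1/8 s, in which the tool goes at most 62.5 mm and 10.7 degrees, less where a joint would pass 70% of its speed; a pose out of reach is approached as far as the arm can. A call with a number of a shift or a turn outside -1 to 1 is refused whole. A call with a gripper value outside its range is refused whole. The fingers move at their own pace and stop on an object; FORCE is the grip in N (left out, the last holds). Time passes only in rows, so rows that repeat a pose let the fingers close. It gives the time, the measured TCP pose, the force, the opening and the grip force at its end, in the units of the state.
- env.sense(): the state, without advancing time (a new reading comes with each control period).
- cams.read_camera(name): name is "scene" or "top"; returns a dict with "pixels" (400x640x3 uint8, blue, green, red), "range_z" (400x640 float32, mm along the optical axis (not along the pixel's ray), 0 where there is no reading), "mtx" (3x3 intrinsics, pixels), "view" (4x4, takes a point from world to camera coordinates). Camera axes: x right, y down, z forward; pixel columns grow to the right and rows downward; lengths in mm; the calibration is good to about 2 mm. A picture is of the moment at which its call begins.
- env.sign_off(): hands the job in; it is judged then, once.
The state is a dict: "clock": time; "joint_pos": joint angles; "qvel": joint speeds; "joint_torque": joint torques, N m; "eef_pos": TCP position; "eef_rot": TCP orientation; "wrist_force": force on the tool from outside, world axes, zero at the start; "ft_torque": the same for the moment, N m; "width": finger opening in mm; "grasp_force": force on a finger pad.
Only numpy, scipy, OpenCV 4.12 (cv2) and the standard library are available. Lean on these libraries where they do the work, as an engineer would, in place of code of your own. Each camera call takes 0.05 s, during which the arm holds its last target. There are 200 camera calls.

TASK

Flip the amber guard of the sample drawer right up and over, past its balance point, so that it stays open on its own; then pull the tray out by its steel handle until it stops. Take the small amber bottle with the black cap from the angled rest and set it down, not dropped, standing upright in the empty front lane of the tray. Leave the guard open, the tray fully out, the two bottles already in the tray standing, and the jar, cup and carton on the bench where they are.

Things in the scene. Friction and masses are not known exactly. Their poses are not given: they have to be found in the camera images.
- unit_front (a point): Middle of the foot of the front face of the drawer unit, on the bench (z = 0): a white sheet-metal box 200 deep (x), 240 wide (y), 138 high, fixed to the bench. Its x axis points into the unit (away from its front), y to its left seen from the robot, z up; the front looks roughly at the robot. The unit reaches from x = 0 to x = 200 mm in this frame.
- guard (a joint): Hinge angle in rad of the amber clear-plastic guard (258 wide, 0.2 kg, light free hinge, no spring): 0 closed, where it roofs over and hangs in front of the tray handle (its front sheet stands 80 mm before the unit's front face, from 84 to 154 mm above the bench); grows as its front swings up and back; 1.95 is the stop, leaning back. Its balance point is near 1.44: below that it falls shut, above it falls open onto the stop.
- guard_hinge (a point): Middle of the guard's hinge axis, 30 mm behind the unit's front face and 123 mm above the bench; its y axis is the hinge axis (parallel to the unit's y); the point turns with the guard. With the guard on its stop, its front sheet's edge nearest the robot is 33 mm behind the front face, 240 mm above the bench.
- guard_handle (a point): Middle of the guard's black round grip bar, 10 mm thick, running 100 mm along y between two end posts, 35 mm clear of the guard's front sheet (31 mm clear of the black backing strip on it). At guard angle q the bar lies at x = -152 cos q + 28 sin q, z = 152 sin q + 28 cos q mm from the hinge axis, in the unit's axes; closed, it is level with the guard's roof (151 mm above the bench). Both sides of the bar are free for fingers.
- tray (a joint): How far in m the tray is pulled out of the unit toward its front (-x of the unit): 0 shut (it may start up to 0.015 out), stop at 0.13. It slides with about 1.5 N of friction and stays where it is left.
- tray_handle (a point): Middle of the tray's steel bar handle: 10 mm thick, 100 mm long along y, 105 mm above the bench, 43 mm before the blue front panel of the tray (panel 228 wide, its top 128 mm above the bench). It moves with the tray; while the guard is closed it is covered.
- front_lane (a point): Centre of the floor of the tray's empty front lane, on the floor's surface, 22 mm above the bench; axes as the unit's; moves with the tray. The lane is 75 mm in x, 216 mm in y. In front of it is the blue panel (106 mm above the lane's floor), behind it a fence and at its ends walls 25 mm above the floor. With the tray fully out it lies 87 mm before the unit's front face.
- sample_mid (a point): Centre (half-way up) of the bottle to be moved: amber, white paper label, black screw cap; 91 tall, body 43 in diameter up to 56 mm from its foot, then tapering to the cap; about 0.12 kg. Its z axis points from its foot to its cap. At the start it leans about 27 degrees in the rest, cap toward the rest's front.
- rest: Grey plastic angled bottle rest fixed to the bench, base 120 x 90; origin under the middle of the base; its front is -x, the side its pocket leans to (25 degrees from vertical). The pocket is square, 47 mm inside; walls at front and back are 45 mm deep, those at its left and right sides (y) only 14 mm, so that the bottle can be taken by its sides along y and drawn out along its own axis.
- stored_a_mid (a point): Centre of a stored amber bottle with teal cap, 44 in diameter, 107 tall, standing loose in the rear lane of the tray; z axis up.
- stored_b_mid (a point): Centre of the other stored amber bottle with teal cap, 44 in diameter, 104 tall, standing loose in the rear lane of the tray; z axis up.
- white_jar: White plastic screw-lid jar, 76 in diameter, 88 tall, standing on the bench; origin under its base. A bystander.
- cup: White specimen cup, 90 in diameter, 107 tall, standing on the bench; origin under its base. A bystander.
- pipettes: Teal upright carton, 60 x 78 x 153, standing on the bench; origin under its base. A bystander.
Not all that is in view belongs to the job. Of the things like the part that bears sample_mid, leave any that is blue or yellow; of the rest the larger one is meant.

How it is judged:
By the outcome, as a careful person would: the job done as asked, in the order asked, and still so for the second after the job is handed in, with the robot touching nothing.
It also fails if it takes over 67 s, if anything falls off the work surface, if the arm or the gripper's body presses on something with over 40 N, if the wrist force passes 120 N, or if a joint passes its speed limit or range.

## Working session

There is one attempt and no reset: what is moved stays moved. The work goes in short steps, Python scripts to look and compute and a shell command to move; the robot and the scene stay as the last step left them, time stands still between calls to the robot, and variables do not carry over. Pictures are saved under pics/ and viewed, at most 10 in all, crops included, and the job is handed in when it is done.

```bash
mkdir -p pics; ls
cat > h.py <<'E'
import numpy as np, cv2
from scipy.spatial.transform import Rotation as R
from workcell import env, cams
def shot(n,f):
    d=cams.read_camera(n); cv2.imwrite('pics/'+f+'.png',d['pixels']); np.savez('pics/'+f+'.npz',**d); return d
def load(f): return dict(np.load('pics/'+f+'.npz'))
def pt(d,u,v,w=1):
    z=d['range_z'][v-w:v+w+1,u-w:u+w+1]; z=np.median(z[z>0])
    p=np.linalg.inv(d['mtx'])@[u,v,1]*z
    return (np.linalg.inv(d['view'])@[*p,1])[:3]
def cloud(d):
    v,u=np.indices(d['range_z'].shape); z=d['range_z']
    p=np.stack([u,v,np.ones_like(u)],-1)@np.linalg.inv(d['mtx']).T*z[...,None]
    V=np.linalg.inv(d['view']); return p@V[:3,:3].T+V[:3,3]
def go(pos,rot):
    """needed shift/turn in scaled tool units from current pose; rot = 3x3"""
    s=env.sense(); T=R.from_rotvec(s['eef_rot']); 
    print('xyz',np.round(T.inv().apply(np.array(pos)-s['eef_pos'])/250,3),'ang',np.round((T.inv()*R.from_matrix(rot)).as_rotvec()/.5,3))
E
python3 - <<'E'
from h import *
s=env.sense(); print(s, env.grip_depth, R.from_rotvec(s['eef_rot']).as_matrix().round(2))
shot('scene','s0');shot('top','t0')
E
```

```text
pics
{'clock': 0.0, 'joint_pos': array([-1.27000627e+00,  2.38793788e-01, -1.42603918e-02,  1.31920915e+00,
        1.03734744e-05,  1.57076823e+00]), 'qvel': array([-2.65624867e-03,  7.01125027e-04,  2.69699063e-03,  2.79345612e-04,
       -4.34880414e-05, -1.16440369e-03]), 'joint_torque': array([ 1.40417091e-03, -5.38779902e+01,  3.46435297e+01,  1.84595562e-02,
        4.27138559e-05,  4.02004019e-06]), 'eef_pos': array([ 155.42209858, -501.024197  ,  230.66841977]), 'eef_rot': array([-3.10468802e+00, -4.70526827e-01,  3.28965756e-04]), 'wrist_force': array([-0.92446956, -0.9095249 ,  0.58639562]), 'ft_torque': array([-0.01443792,  0.00789941, -0.00564269]), 'grasp_force': 0.0, 'width': 85.53385973477188} 18.700000000000003 [[ 0.96  0.3  -0.  ]
 [ 0.3  -0.96  0.  ]
 [ 0.   -0.   -1.  ]]
```

View pics/s0.png

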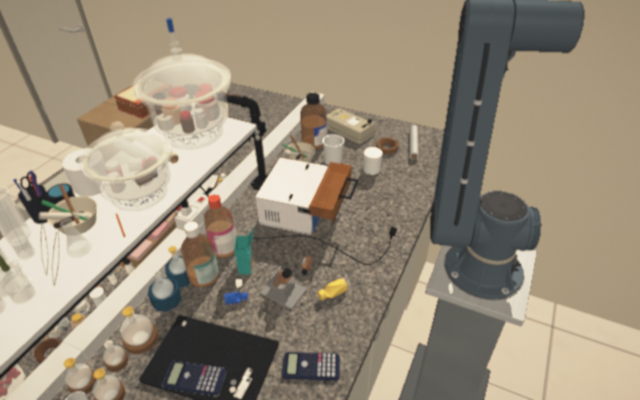

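View pics/t0.png

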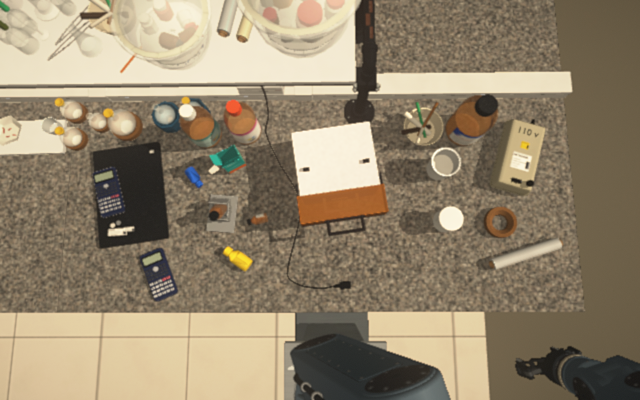

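Run:
```python
from h import *
d=load('t0');P=cloud(d)
print(d['view'].round(3), d['mtx'])
# unit white top
z=P[...,2];b=d['pixels'].astype(int)
m=(abs(z-138)<8)&(b.min(-1)>150); m[:, :270]=0;m[:,400:]=0;m[:110]=0
q=P[m][:,:2].astype(np.float32);r=cv2.minAreaRect(q);print('top',r,cv2.boxPoints(r),np.median(P[m][:,2]))
for n,u,v in [('handle',347,227),('roofL',302,205),('roofR',382,200),('roofLb',300,198),('bott',215,213),('small',258,220),('rest',230,205),('jar',450,219),('cup',445,163),('carton',228,158)]: print(n,pt(d,u,v).round(0))
c=cv2.resize(b[180:260,190:290].astype(np.uint8),None,fx=8,fy=7,interpolation=3)[:, :]
cv2.imwrite('pics/c1.png',c)
s=load('s0')['pixels'];cv2.imwrite('pics/c2.png',np.hstack([cv2.resize(s[150:240,250:360],(440,360)),cv2.resize(s[240:320,250:330],(360,360))]))
```

```text
[[-4.000000e-03 -1.000000e+00 -1.300000e-02  4.976400e+01]
 [-9.870000e-01  6.000000e-03 -1.620000e-01  6.058700e+02]
 [ 1.620000e-01  1.300000e-02 -9.870000e-01  1.328846e+03]
 [ 0.000000e+00  0.000000e+00  0.000000e+00  1.000000e+00]] [[436.73640555   0.         319.38670936]
 [  0.         436.73640555 194.42955208]
 [  0.           0.           1.        ]]
top ((703.6303100585938, -0.6886138916015625), (197.35702514648438, 239.51194763183594), 8.132952690124512) [[ 589.0023   103.9028 ]
 [ 622.8862  -133.20024]
 [ 818.2583  -105.28003]
 [ 784.3744   131.82301]] 137.04697271971895
handle [507. -41.  -1.]
roofL [558.  96. 153.]
roofR [ 572. -136.  152.]
roofLb [579. 102. 153.]
bott [541. 359. 113.]
small [528. 243.  29.]
rest [580. 338.  10.]
jar [ 522. -349.   88.]
cup [ 703. -351.   57.]
carton [732. 345.  25.]
```

View pics/c1.png

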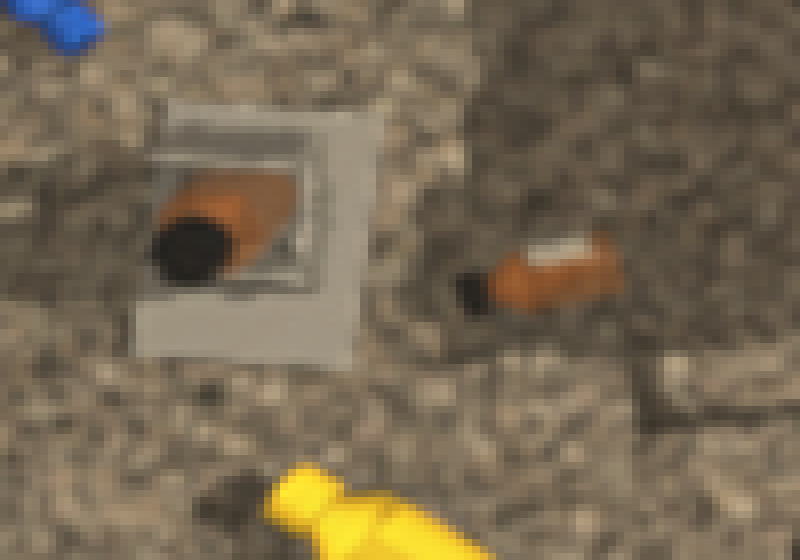

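View pics/c2.png

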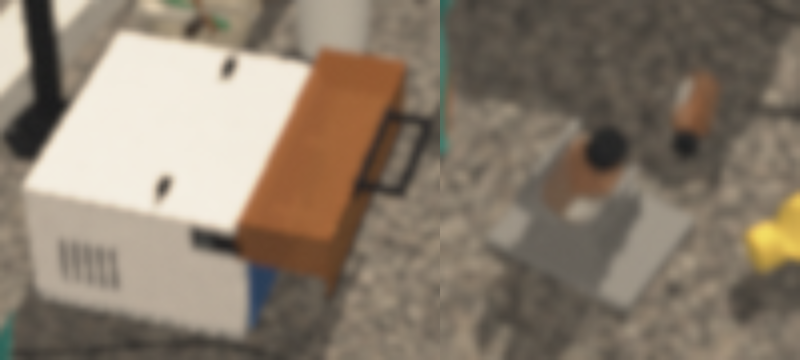

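Run:
```python
from h import *
for f in ['t0','s0']:
    d=load(f);P=cloud(d);b=d['pixels'].astype(int)
    near=(abs(P[...,0]-550)<90)&(abs(P[...,1]-350)<80)
    hsv=cv2.cvtColor(d['pixels'],cv2.COLOR_BGR2HSV).astype(int)
    cap=near&(b.max(-1)<60)&(P[...,2]>70)
    body=near&(hsv[...,1]>110)&(hsv[...,0]<20)&(P[...,2]>25)
    print(f,'cap',cap.sum(),P[cap].mean(0).round(1),P[cap].min(0).round(),P[cap].max(0).round(),'body',body.sum(),P[body].mean(0).round(1),P[body].min(0).round(),P[body].max(0).round())
    base=near&(abs(P[...,2]-np.median(P[near&(P[...,2]>5)&(P[...,2]<18)][:,2]))<4)&(P[...,2]>5)&(hsv[...,1]<60)
    _,lab,st,_=cv2.connectedComponentsWithStats(base.astype(np.uint8)); k=1+st[1:,4].argmax(); base=lab==k
    print(base.sum(),np.median(P[base][:,2]));r=cv2.minAreaRect(P[base][:,:2].astype(np.float32));print(r,cv2.boxPoints(r).round())
    w=near&(hsv[...,1]<60)&(P[...,2]>20)
    print('walls',w.sum(),P[w].min(0).round(),P[w].max(0).round())
    # project guard bar prediction and unit front for check
    F=np.array([605.9,-14.7,0]);ex=np.array([.99,.1414,0]);ey=np.array([-.1414,.99,0]);ez=np.array([0,0,1])
    for n,q in [('barL',F-122*ex+50*ey+151*ez),('barR',F-122*ex-50*ey+151*ez),('roofcL',F-80*ex+129*ey+154*ez),('roofcR',F-80*ex-129*ey+154*ez)]:
        c=d['view']@[*q,1];p=d['mtx']@c[:3];print(n,(p[:2]/p[2]).round(1))
t=load('t0')['pixels'];s=load('s0')['pixels']
cv2.imwrite('pics/c3.png',np.hstack([cv2.resize(t[190:245,290:395],(440,230)),cv2.resize(s[160:220,300:365],(250,230))]))
```

```text
t0 cap 67 [534.  364.6 111.4] [520. 352. 102.] [548. 378. 120.] body 126 [555.8 355.3  81.9] [531. 343.  42.] [575. 382. 106.]
369 7.753800651033998
((554.0971069335938, 363.4330139160156), (90.1501235961914, 120.14662170410156), 84.25677490234375) [[490. 325.]
 [609. 313.]
 [618. 402.]
 [499. 414.]]
walls 274 [520. 272.  20.] [598. 395. 120.]
barL [329.2 232.6]
barR [363.6 227.5]
roofcL [300.  222.1]
roofcR [388.3 209.1]
s0 cap 60 [531.3 369.8 110.6] [521. 354.  99.] [541. 381. 119.] body 53 [544.8 378.4  85.7] [530. 364.  70.] [559. 387.  98.]
360 7.746932400679839
((552.2075805664062, 368.6011657714844), (93.82862091064453, 123.04887390136719), 87.13320922851562) [[488. 325.]
 [611. 319.]
 [616. 412.]
 [493. 419.]]
walls 379 [514. 271.  20.] [599. 397. 119.]
barL [348.5 197.5]
barR [355.5 180. ]
roofcL [330.2 209.5]
roofcR [349.6 164.6]
```

View pics/c3.png

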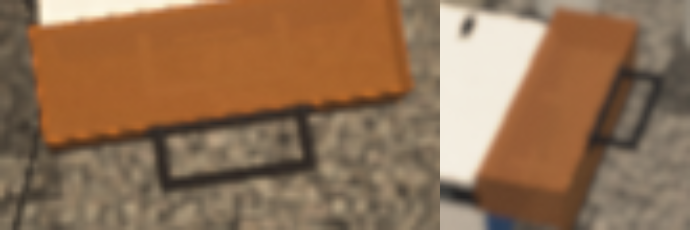

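```bash
cat >> h.py <<'E'
F=np.array([602.5,-15.2,0]);a=np.radians(8.13);ex=np.array([np.cos(a),np.sin(a),0]);ey=np.array([-np.sin(a),np.cos(a),0]);ez=np.array([0,0,1.])
U=lambda x,y,z:F+x*ex+y*ey+z*ez
DN=np.stack([ey,ex,-ez],1)
def st():
    s=env.sense();print('t',round(s['clock'],2),s['eef_pos'].round(1),'w',round(s['width'],1),'g',round(s['grasp_force'],1),'f',s['wrist_force'].round(1),'j',s['joint_pos'].round(2))
    T=R.from_rotvec(s['eef_rot']).as_matrix();print(T.round(3).tolist(),'unit',np.round([(s['eef_pos']-F)@e for e in (ex,ey,ez)],1))
E
python3 -c "
from h import *
go(U(-122,0,215),DN);go(U(-122,0,132),DN)"
```

```text
xyz [ 1.802 -1.404  0.065] ang [-2.000e-03 -2.000e-03 -2.824e+00]
xyz [ 1.802 -1.403  0.397] ang [-2.000e-03 -2.000e-03 -2.824e+00]
```

```bash
python3 -m crank '[{"xyz":[0.9,-0.7,0],"angular":[0,0,-1],"hand":0.35},{"xyz":[0.9,-0.7,0],"angular":[0,0,-1],"hand":0.35},{"xyz":[0.9,-0.7,0],"angular":[0,0,-1],"hand":0.35},{"xyz":[0.9,-0.7,0],"angular":[0,0,-1],"hand":0.35},{"xyz":[0.9,-0.7,0],"angular":[0,0,-1],"hand":0.35},{"xyz":[0.9,-0.7,0],"angular":[0,0,-1],"hand":0.35}]' 20; python3 -c "
from h import *
st();go(U(-122,0,215),DN)"
```

```text
clock: 0.85
eef_pos: [319.5, -265.7, 231.2]
eef_rot: [-2.89, -1.23, -0.0]
wrist_force: [-0.8, -1.2, -0.2]
width: 30.0
grasp_force: 0.0
t 0.85 [ 319.5 -265.7  231.2] w 30.0 g 0.0 f [-0.8 -1.2 -0.2] j [-0.69  0.05 -0.24  1.28  0.    1.64]
[[0.693, 0.721, -0.0], [0.721, -0.693, 0.0], [0.0, -0.0, -1.0]] unit [-315.6 -208.   231.2]
xyz [ 1.122 -0.179  0.065] ang [-0.000e+00 -1.000e-03 -1.816e+00]
```

```bash
python3 -m crank '[{"xyz":[0.9,-0.143,0.05],"angular":[0,0,-1],"hand":0.35},{"xyz":[0.9,-0.143,0.05],"angular":[0,0,-1],"hand":0.35},{"xyz":[0.9,-0.143,0.05],"angular":[0,0,-1],"hand":0.35},{"xyz":[0.9,-0.143,0.05],"angular":[0,0,-1],"hand":0.35},{"xyz":[0.9,-0.143,0.05],"angular":[0,0,-1],"hand":0.35},{"xyz":[0.9,-0.143,0.05],"angular":[0,0,-1],"hand":0.35}]' 20; python3 -c "
from h import *
st();go(U(-122,0,215),DN)"
```

```text
clock: 1.6
eef_pos: [449.1, -81.8, 218.5]
eef_rot: [-2.5, -1.902, 0.001]
wrist_force: [0.6, 0.3, 0.3]
width: 29.7
grasp_force: 0.0
t 1.6 [449.1 -81.8 218.5] w 29.7 g 0.0 f [0.6 0.3 0.3] j [-0.18  0.13 -0.19  1.26 -0.    1.66]
[[0.267, 0.964, -0.001], [0.964, -0.267, -0.0], [-0.0, -0.001, -1.0]] unit [-161.2  -44.3  218.5]
xyz [0.225 0.073 0.014] ang [-0.002  0.    -0.824]
```

Now to the hover, then verify with the camera before descending.

```bash
python3 -m crank '[{"xyz":[0.225,0.073,0.014],"angular":[0,0,-0.824],"hand":0.35},{"xyz":[0.225,0.073,0.014],"angular":[0,0,-0.824],"hand":0.35},{"xyz":[0.225,0.073,0.014],"angular":[0,0,-0.824],"hand":0.35},{"xyz":[0.225,0.073,0.014],"angular":[0,0,-0.824],"hand":0.35}]' 20; python3 -c "
from h import *
st();go(U(-122,0,132),DN)
s=shot('scene','s1')['pixels'];t=shot('top','t1')['pixels']
cv2.imwrite('pics/c4.png',np.hstack([cv2.resize(t[180:260,300:400],(400,320)),cv2.resize(s[130:230,290:390],(320,320))]))"
```

```text
clock: 2.1
eef_pos: [481.7, -33.0, 215.5]
eef_rot: [2.064, 2.368, -0.0]
wrist_force: [0.3, 0.2, -0.4]
width: 29.5
grasp_force: 0.0
t 2.1 [481.7 -33.  215.5] w 29.5 g 0.0 f [ 0.3  0.2 -0.4] j [-0.07  0.17 -0.14  1.26 -0.    1.37]
[[-0.137, 0.991, 0.0], [0.991, 0.137, -0.0], [-0.0, 0.0, -1.0]] unit [-122.1   -0.5  215.5]
xyz [0.002 0.    0.334] ang [ 0.    0.   -0.01]
```

View pics/c4.png

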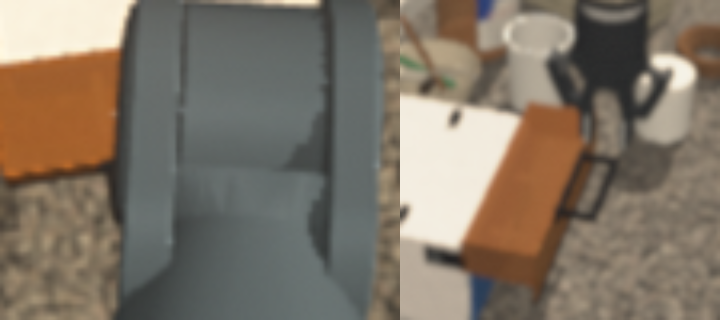

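```bash
python3 -m crank '[{"xyz":[0,0,0.16],"angular":[0,0,0],"hand":0.35},{"xyz":[0,0,0.26],"angular":[0,0,0],"hand":0.35},{"xyz":[0,0,0.334],"angular":[0,0,0],"hand":0.35},{"xyz":[0,0,0.334],"angular":[0,0,0],"hand":0.35},{"xyz":[0,0,0.334],"angular":[0,0,0],"hand":0.0},{"xyz":[0,0,0.334],"angular":[0,0,0],"hand":0.0},{"xyz":[0,0,0.334],"angular":[0,0,0],"hand":0.0},{"xyz":[0,0,0.334],"angular":[0,0,0],"hand":0.0}]' 20; python3 -c "
from h import *
st()
for q in [.2,.4,.6,.8,1,1.2,1.4,1.6,1.75,1.85]:
  b=[-152*np.cos(q)+28*np.sin(q)+152,152*np.sin(q)+28*np.cos(q)-28];print(q,'ty %.3f tz %.3f'%(b[0]/250,-b[1]/250))"
```

```text
clock: 3.2
eef_pos: [481.1, -32.3, 132.6]
eef_rot: [-2.059, -2.372, 0.002]
wrist_force: [-5.6, -2.4, 1.2]
width: 8.9
grasp_force: 21.0
t 3.2 [481.1 -32.3 132.6] w 8.9 g 21.0 f [-5.6 -2.4  1.2] j [-0.07  0.22 -0.3   1.05 -0.    1.36]
[[-0.141, 0.99, -0.001], [0.99, 0.141, -0.001], [-0.001, -0.001, -1.0]] unit [-122.6    0.3  132.6]
0.2 ty 0.034 tz -0.119
0.4 ty 0.092 tz -0.228
0.6 ty 0.169 tz -0.324
0.8 ty 0.265 tz -0.402
1 ty 0.374 tz -0.460
1.2 ty 0.492 tz -0.495
1.4 ty 0.615 tz -0.506
1.6 ty 0.738 tz -0.492
1.75 ty 0.827 tz -0.466
1.85 ty 0.883 tz -0.442
```

```bash
python3 -m crank '[{"xyz":[0,0.014,-0.06],"angular":[0,0,0],"hand":0},{"xyz":[0,0.034,-0.119],"angular":[0,0,0],"hand":0},{"xyz":[0,0.061,-0.175],"angular":[0,0,0],"hand":0},{"xyz":[0,0.092,-0.228],"angular":[0,0,0],"hand":0},{"xyz":[0,0.129,-0.278],"angular":[0,0,0],"hand":0},{"xyz":[0,0.169,-0.324],"angular":[0,0,0],"hand":0},{"xyz":[0,0.215,-0.365],"angular":[0,0,0],"hand":0},{"xyz":[0,0.265,-0.402],"angular":[0,0,0],"hand":0},{"xyz":[0,0.319,-0.433],"angular":[0,0,0],"hand":0},{"xyz":[0,0.374,-0.46],"angular":[0,0,0],"hand":0},{"xyz":[0,0.374,-0.46],"angular":[0,0,0],"hand":0}]' 20; python3 -c "
from h import *
st()"
```

```text
clock: 4.58
eef_pos: [575.7, -18.8, 249.1]
eef_rot: [2.057, 2.371, 0.003]
wrist_force: [-4.5, -2.3, 9.2]
width: 9.3
grasp_force: 21.4
t 4.58 [575.7 -18.8 249.1] w 9.3 g 21.4 f [-4.5 -2.3  9.2] j [-0.03  0.32  0.15  1.39 -0.    1.4 ]
[[-0.141, 0.99, 0.003], [0.99, 0.141, -0.0], [-0.001, 0.003, -1.0]] unit [-2.710e+01  2.000e-01  2.491e+02]
```

```bash
python3 -m crank '[{"xyz":[0,0.059,-0.02],"angular":[0,0,0],"hand":0},{"xyz":[0,0.118,-0.035],"angular":[0,0,0],"hand":0},{"xyz":[0,0.18,-0.043],"angular":[0,0,0],"hand":0},{"xyz":[0,0.241,-0.046],"angular":[0,0,0],"hand":0},{"xyz":[0,0.303,-0.042],"angular":[0,0,0],"hand":0},{"xyz":[0,0.364,-0.032],"angular":[0,0,0],"hand":0},{"xyz":[0,0.424,-0.014],"angular":[0,0,0],"hand":0},{"xyz":[0,0.48,0.006],"angular":[0,0,0],"hand":0},{"xyz":[0,0.48,0.006],"angular":[0,0,0],"hand":0}]' 20; python3 -c "
from h import *
st();s=shot('scene','s2')['pixels'];cv2.imwrite('pics/c5.png',cv2.resize(s[100:240,240:400],(480,420)))"
```

```text
clock: 5.7
eef_pos: [695.0, -1.7, 245.5]
eef_rot: [2.057, 2.372, 0.002]
wrist_force: [3.1, -1.1, 3.4]
width: 9.1
grasp_force: 21.2
t 5.7 [695.   -1.7 245.5] w 9.1 g 21.2 f [ 3.1 -1.1  3.4] j [-0.    0.55  0.5   1.52 -0.    1.43]
[[-0.141, 0.99, 0.002], [0.99, 0.141, -0.0], [-0.0, 0.002, -1.0]] unit [ 93.5   0.3 245.5]
```

View pics/c5.png

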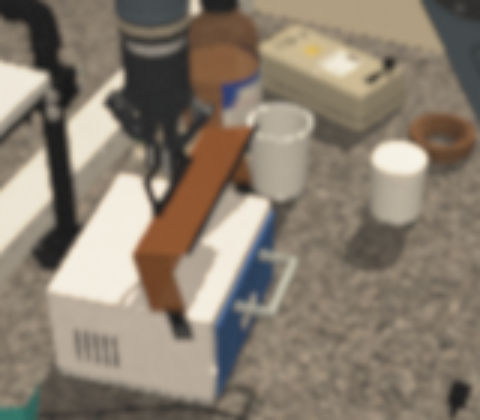

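```bash
python3 -m crank '[{"xyz":[0,0,0],"angular":[0,0,0],"hand":0.35},{"xyz":[0,0,0],"angular":[0,0,0],"hand":0.35},{"xyz":[0,0,-0.12],"angular":[0,0,0],"hand":0.35},{"xyz":[0,0,-0.3],"angular":[0,0,0],"hand":0.35},{"xyz":[0,-0.2,-0.3],"angular":[0,0,0],"hand":0.35},{"xyz":[0,-0.4,-0.3],"angular":[0,0,0],"hand":0.35},{"xyz":[0,-0.6,-0.3],"angular":[0,0,0],"hand":0.35},{"xyz":[0,-0.7,-0.3],"angular":[0,0,0],"hand":0.35},{"xyz":[0,-0.8,-0.15],"angular":[0,0,0],"hand":0.35},{"xyz":[0,-0.8,-0.05],"angular":[0,0,0],"hand":0.35},{"xyz":[0,-0.8,-0.05],"angular":[0,0,0],"hand":0.35}]' 20
python3 - <<'E'
from h import *
st()
d=load('s2');V=np.linalg.inv(d['view']);
for u,v in [(338.3,187.3),(330.7,202.7)]:
    r=V[:3,:3]@np.linalg.inv(d['mtx'])@[u,v,1];o=V[:3,3];p=o+r*(105-o[2])/r[2];print('h',[round((p-F)@e,1) for e in (ex,ey,ez)])
P=cloud(d);b=d['pixels'].astype(int);m=(b[...,0]>b[...,2]+40)&(P[...,2]>40)&(P[...,2]<126)&(abs(P[...,1])<140)&(abs(P[...,0]-590)<60)
q=P[m]-F;print('panel x',np.percentile(q@ex,[10,50,90]).round(1),m.sum())
shot('scene','s3')
E
```

```text
clock: 7.12
eef_pos: [494.0, -29.8, 256.9]
eef_rot: [-2.057, -2.372, 0.002]
wrist_force: [0.6, -0.5, -0.1]
width: 29.9
grasp_force: 0.0
t 7.12 [494.  -29.8 256.9] w 29.9 g 0.0 f [ 0.6 -0.5 -0.1] j [-0.06  0.18 -0.02  1.37  0.    1.37]
[[-0.141, 0.99, -0.003], [0.99, 0.141, 0.0], [0.001, -0.003, -1.0]] unit [-109.5    0.9  256.9]
h [np.float64(-56.2), np.float64(-47.4), np.float64(105.0)]
h [np.float64(-53.2), np.float64(42.4), np.float64(105.0)]
panel x [-11.   -9.7  -8.3] 218
```

```bash
python3 -m crank '[{"xyz":[0,0.2,0.05],"angular":[0,0,0],"hand":0.35},{"xyz":[0,0.22,0.25],"angular":[0,0,0],"hand":0.35},{"xyz":[0,0.22,0.45],"angular":[0,0,0],"hand":0.35},{"xyz":[0,0.22,0.58],"angular":[0,0,0],"hand":0.35},{"xyz":[0,0.22,0.68],"angular":[0,0,0],"hand":0.35},{"xyz":[0,0.22,0.684],"angular":[0,0,0],"hand":0.35},{"xyz":[0,0.22,0.684],"angular":[0,0,0],"hand":0},{"xyz":[0,0.22,0.684],"angular":[0,0,0],"hand":0},{"xyz":[0,0.22,0.684],"angular":[0,0,0],"hand":0},{"xyz":[0,0.22,0.684],"angular":[0,0,0],"hand":0}]' 40
python3 - <<'E'
from h import *
st()
s=shot('scene','s4')['pixels'];cv2.imwrite('pics/c6.png',cv2.resize(s[100:240,240:400],(480,420)))
E
```

```text
clock: 8.43
eef_pos: [551.2, -22.1, 88.4]
eef_rot: [2.057, 2.372, 0.003]
wrist_force: [0.8, 0.7, 7.2]
width: 8.6
grasp_force: 39.5
t 8.43 [551.2 -22.1  88.4] w 8.6 g 39.5 f [0.8 0.7 7.2] j [-0.04  0.37 -0.21  0.99  0.    1.39]
[[-0.142, 0.99, 0.003], [0.99, 0.142, 0.0], [-0.0, 0.003, -1.0]] unit [-51.8   0.4  88.4]
```

View pics/c6.png

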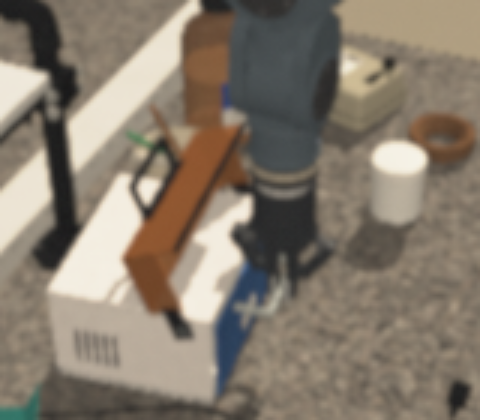

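```bash
python3 -m crank '[{"xyz":[0,-0.03,0],"angular":[0,0,0],"hand":0},{"xyz":[0,-0.08,0],"angular":[0,0,0],"hand":0},{"xyz":[0,-0.13,0],"angular":[0,0,0],"hand":0},{"xyz":[0,-0.18,0],"angular":[0,0,0],"hand":0},{"xyz":[0,-0.23,0],"angular":[0,0,0],"hand":0},{"xyz":[0,-0.28,0],"angular":[0,0,0],"hand":0},{"xyz":[0,-0.33,0],"angular":[0,0,0],"hand":0},{"xyz":[0,-0.38,0],"angular":[0,0,0],"hand":0},{"xyz":[0,-0.42,0],"angular":[0,0,0],"hand":0},{"xyz":[0,-0.45,0],"angular":[0,0,0],"hand":0},{"xyz":[0,-0.47,0],"angular":[0,0,0],"hand":0},{"xyz":[0,-0.485,0],"angular":[0,0,0],"hand":0},{"xyz":[0,-0.485,0],"angular":[0,0,0],"hand":0}]' 40; python3 -c "
from h import *
st()"
```

```text
clock: 10.1
eef_pos: [430.8, -39.2, 88.3]
eef_rot: [2.057, 2.372, 0.003]
wrist_force: [-1.5, 1.7, 10.6]
width: 8.1
grasp_force: 40.0
t 10.1 [430.8 -39.2  88.3] w 8.1 g 40.0 f [-1.5  1.7 10.6] j [-0.09  0.18 -0.48  0.9   0.    1.34]
[[-0.142, 0.99, 0.003], [0.99, 0.142, 0.0], [-0.0, 0.003, -1.0]] unit [-173.4    0.5   88.3]
```

Creep on until the stop is felt.

```bash
python3 -m crank '[{"xyz":[0,-0.012,0],"angular":[0,0,0],"hand":0},{"xyz":[0,-0.02,0],"angular":[0,0,0],"hand":0},{"xyz":[0,-0.02,0],"angular":[0,0,0],"hand":0}]' 40; python3 -c "
from h import *
st()"
```

```text
clock: 10.48
eef_pos: [429.5, -39.4, 88.4]
eef_rot: [2.054, 2.37, 0.011]
wrist_force: [13.6, 5.6, -5.3]
width: 8.2
grasp_force: 39.2
t 10.47 [429.5 -39.4  88.4] w 8.2 g 39.2 f [13.6  5.6 -5.3] j [-0.09  0.18 -0.49  0.9   0.    1.33]
[[-0.142, 0.99, 0.009], [0.99, 0.142, 0.002], [0.0, 0.009, -1.0]] unit [-174.6    0.5   88.4]
```

```bash
python3 -m crank '[{"xyz":[0,0.01,0],"angular":[0,0,0],"hand":0.35},{"xyz":[0,0.01,0],"angular":[0,0,0],"hand":0.35},{"xyz":[0,0.01,0],"angular":[0,0,0],"hand":0.35},{"xyz":[0,0.01,-0.15],"angular":[0,0,0],"hand":0.35},{"xyz":[0,0.01,-0.4],"angular":[0,0,0],"hand":0.6},{"xyz":[0,0.01,-0.6],"angular":[0,0,0],"hand":1},{"xyz":[0,0.01,-0.6],"angular":[0,0,0],"hand":1}]' 40
python3 - <<'E'
from h import *
from scipy.optimize import least_squares
st()
yaw=np.radians(-4.3);ax=np.array([-np.sin(.47)*np.cos(yaw),-np.sin(.47)*np.sin(yaw),np.cos(.47)])
for f in ['t0','s0']:
    d=load(f);P=cloud(d);b=d['pixels'].astype(int)
    hsv=cv2.cvtColor(d['pixels'],cv2.COLOR_BGR2HSV).astype(int)
    near=(abs(P[...,0]-550)<60)&(abs(P[...,1]-365)<40)
    cap=P[near&(b.max(-1)<60)&(P[...,2]>85)];s=cap@ax;t=np.percentile(s,95);top=cap[s>t-4];c=(top.max(0)+top.min(0))/2
    print(f,'top s',t.round(1),len(top),'ctr',c.round(1),top.mean(0).round(1),'mid',(top.mean(0)+(t-(top.mean(0)@ax)-45.5)*ax).round(1))
    body=P[near&(hsv[...,1]>110)&(hsv[...,0]<20)&(P[...,2]>25)];h=body@ax-(t-91);body=body[h<54]
    def r(o):
        v=body-o; v=v-np.outer(v@ax,ax);return np.linalg.norm(v,axis=1)-21.5
    e1=np.cross([0,0,1],ax);e1/=np.linalg.norm(e1);e2=np.cross(ax,e1);m0=top.mean(0)-45*ax
    q=least_squares(lambda k:r(m0+k[0]*e1+k[1]*e2),[0,0],loss='soft_l1');m=m0+q.x[0]*e1+q.x[1]*e2;m+=(t-45.5-m@ax)*ax;print('body',len(body),m.round(1),np.abs(q.fun).mean().round(2))
    rest=P[near&(hsv[...,1]<60)&(P[...,2]>20)&(P[...,2]<60)]
s=shot('scene','s5')['pixels'];t=shot('top','t5')['pixels']
cv2.imwrite('pics/c7.png',np.hstack([cv2.resize(s[100:240,240:400],(400,350)),cv2.resize(t[100:260,270:430],(350,350))]))
E
```

```text
clock: 11.35
eef_pos: [429.0, -39.9, 240.3]
eef_rot: [2.055, 2.37, 0.006]
wrist_force: [-0.3, -0.5, -0.5]
width: 82.3
grasp_force: 0.0
t 11.35 [429.  -39.9 240.3] w 82.3 g 0.0 f [-0.3 -0.5 -0.5] j [-0.09  0.07 -0.2   1.3   0.    1.34]
[[-0.141, 0.99, 0.006], [0.99, 0.141, -0.001], [-0.001, 0.006, -1.0]] unit [-1.752e+02  1.000e-01  2.403e+02]
t0 top s -125.3 35 ctr [532.1 365.4 112.5] [532.1 366.2 113.5] mid [552.  364.7  74.1]
body 62 [549.5 365.4  72.8] 1.03
s0 top s -123.5 24 ctr [530.3 370.8 113.8] [529.1 369.7 113.2] mid [548.7 368.3  74.4]
body 13 [548.1 361.7  74.3] 2.68
```

View pics/c7.png

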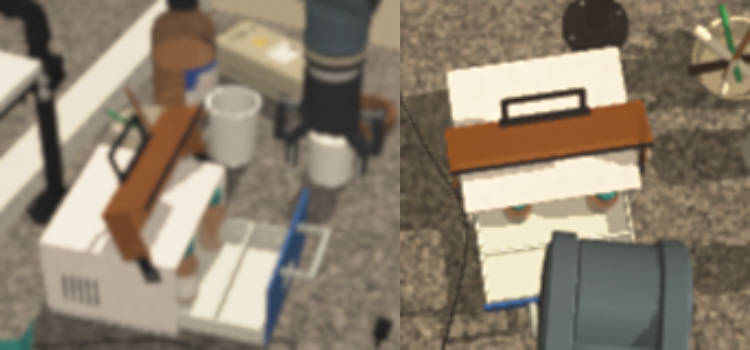

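```bash
cat >> h.py <<'E'
yaw=np.radians(-4.3);ax=np.array([-np.sin(.47)*np.cos(yaw),-np.sin(.47)*np.sin(yaw),np.cos(.47)])
by=np.array([-np.sin(yaw),np.cos(yaw),0]);BT=np.stack([np.cross(by,-ax),by,-ax],1);MID=np.array([550,366,74.])
E
python3 -c "
from h import *
go(MID+100*ax,BT)"
```

```text
xyz [1.576 0.538 0.295] ang [-0.635 -0.79  -2.655]
```

```bash
python3 -m crank '[{"xyz":[0.8,0.27,0.1],"angular":[-0.24,-0.3,-1.0],"hand":1},{"xyz":[0.8,0.27,0.1],"angular":[-0.24,-0.3,-1.0],"hand":1},{"xyz":[0.8,0.27,0.1],"angular":[-0.24,-0.3,-1.0],"hand":1},{"xyz":[0.8,0.27,0.1],"angular":[-0.24,-0.3,-1.0],"hand":1},{"xyz":[0.8,0.27,0.1],"angular":[-0.24,-0.3,-1.0],"hand":1},{"xyz":[0.8,0.27,0.1],"angular":[-0.24,-0.3,-1.0],"hand":1}]' 40; python3 -c "
from h import *
st();go(MID+100*ax,BT)"
```

```text
clock: 12.2
eef_pos: [465.2, 167.0, 210.8]
eef_rot: [1.321, 2.641, -0.014]
wrist_force: [-0.3, -0.3, 0.3]
width: 85.5
grasp_force: 0.0
t 12.2 [465.2 167.  210.8] w 85.5 g 0.0 f [-0.3 -0.3  0.3] j [ 0.44  0.11 -0.24  1.11 -0.15  1.36]
[[-0.586, 0.794, 0.163], [0.792, 0.604, -0.092], [-0.172, 0.075, -0.982]] unit [-110.1  199.8  210.8]
xyz [0.581 0.6   0.138] ang [-0.401 -0.494 -1.653]
```

```bash
python3 -m crank '[{"xyz":[0.4,0.45,0.09],"angular":[-0.24,-0.3,-1.0],"hand":1},{"xyz":[0.4,0.45,0.09],"angular":[-0.24,-0.3,-1.0],"hand":1},{"xyz":[0.4,0.45,0.09],"angular":[-0.24,-0.3,-1.0],"hand":1},{"xyz":[0.4,0.45,0.09],"angular":[-0.24,-0.3,-1.0],"hand":1},{"xyz":[0.4,0.45,0.09],"angular":[-0.24,-0.3,-1.0],"hand":1}]' 40; python3 -c "
from h import *
st();go(MID+100*ax,BT)"
```

```text
clock: 12.82
eef_pos: [500.4, 311.3, 181.4]
eef_rot: [0.579, 2.713, -0.021]
wrist_force: [0.0, 0.5, -0.4]
width: 85.3
grasp_force: 0.0
t 12.82 [500.4 311.3 181.4] w 85.3 g 0.0 f [ 0.   0.5 -0.4] j [ 0.71  0.22 -0.24  0.9  -0.3   1.1 ]
[[-0.849, 0.398, 0.348], [0.392, 0.916, -0.09], [-0.354, 0.06, -0.933]] unit [-54.9 337.6 181.4]
xyz [0.102 0.215 0.053] ang [-0.161 -0.193 -0.66 ]
```

```bash
python3 -m crank '[{"xyz":[0.102,0.215,0.053],"angular":[-0.161,-0.193,-0.66],"hand":1},{"xyz":[0.102,0.215,0.053],"angular":[-0.161,-0.193,-0.66],"hand":1},{"xyz":[0.102,0.215,0.053],"angular":[-0.161,-0.193,-0.66],"hand":1},{"xyz":[0.102,0.215,0.053],"angular":[-0.161,-0.193,-0.66],"hand":1}]' 40; python3 -c "
from h import *
st();go(MID+50*ax,BT);go(MID-7.5*ax,BT)
s=shot('scene','s6')['pixels'];cv2.imwrite('pics/c8.png',cv2.resize(s[200:330,220:370],(600,520),interpolation=3))"
```

```text
clock: 13.32
eef_pos: [505.2, 370.0, 164.1]
eef_rot: [0.104, 2.669, -0.022]
wrist_force: [-0.4, -0.9, -0.1]
width: 85.5
grasp_force: 0.0
t 13.32 [505.2 370.  164.1] w 85.5 g 0.0 f [-0.4 -0.9 -0.1] j [ 0.8   0.23 -0.31  0.72 -0.36  0.82]
[[-0.888, 0.077, 0.452], [0.07, 0.997, -0.033], [-0.454, 0.002, -0.891]] unit [-41.8 395.  164.1]
xyz [ 0.003 -0.003  0.203] ang [ 0.002  0.002 -0.006]
xyz [ 0.003 -0.003  0.433] ang [ 0.002  0.002 -0.006]
```

View pics/c8.png

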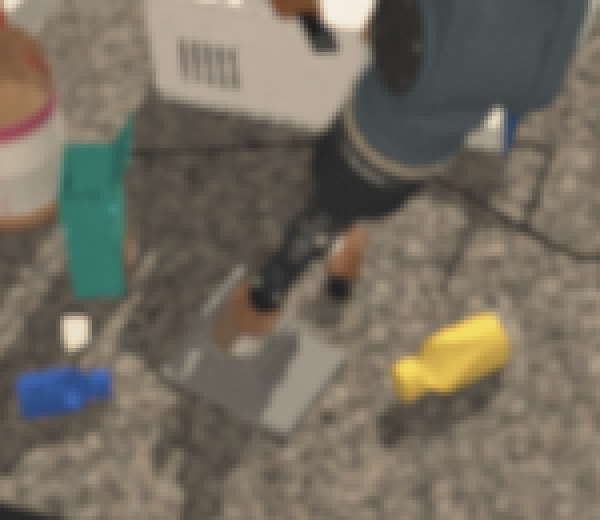

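```bash
python3 -m crank '[{"xyz":[0.003,-0.003,0.1],"angular":[0,0,0],"hand":1},{"xyz":[0.003,-0.003,0.2],"angular":[0,0,0],"hand":1},{"xyz":[0.003,-0.003,0.3],"angular":[0,0,0],"hand":1},{"xyz":[0.003,-0.003,0.38],"angular":[0,0,0],"hand":1},{"xyz":[0.003,-0.003,0.433],"angular":[0,0,0],"hand":1},{"xyz":[0.003,-0.003,0.433],"angular":[0,0,0],"hand":1}]' 35; python3 -c "
from h import *
st()"
```

```text
clock: 14.12
eef_pos: [553.1, 366.2, 65.7]
eef_rot: [0.098, 2.67, -0.024]
wrist_force: [-0.5, -0.4, -0.4]
width: 85.3
grasp_force: 0.0
t 14.12 [553.1 366.2  65.7] w 85.3 g 0.0 f [-0.5 -0.4 -0.4] j [ 0.74  0.38 -0.39  0.47 -0.33  0.75]
[[-0.889, 0.073, 0.452], [0.065, 0.997, -0.034], [-0.453, -0.001, -0.892]] unit [  5.  384.5  65.7]
```

```bash
python3 -m crank '[{"xyz":[0,0,0],"angular":[0,0,0],"hand":0.4},{"xyz":[0,0,0],"angular":[0,0,0],"hand":0.4},{"xyz":[0,0,0],"angular":[0,0,0],"hand":0.4},{"xyz":[0,0,0],"angular":[0,0,0],"hand":0.4},{"xyz":[0,0,0],"angular":[0,0,0],"hand":0.4},{"xyz":[0,0,0],"angular":[0,0,0],"hand":0.4}]' 35; python3 -c "
from h import *
st()"
```

```text
clock: 14.88
eef_pos: [552.9, 367.1, 67.4]
eef_rot: [0.096, 2.668, -0.022]
wrist_force: [-2.7, -1.8, 6.7]
width: 41.4
grasp_force: 34.7
t 14.88 [552.9 367.1  67.4] w 41.4 g 34.7 f [-2.7 -1.8  6.7] j [ 0.74  0.38 -0.39  0.47 -0.34  0.75]
[[-0.888, 0.071, 0.454], [0.064, 0.997, -0.032], [-0.455, 0.001, -0.891]] unit [  5.  385.5  67.4]
```

```bash
python3 -m crank '[{"xyz":[0,0,-0.04],"angular":[0,0,0],"hand":0.3},{"xyz":[0,0,-0.1],"angular":[0,0,0],"hand":0.3},{"xyz":[0,0,-0.18],"angular":[0,0,0],"hand":0.3},{"xyz":[0,0,-0.27],"angular":[0,0,0],"hand":0.3},{"xyz":[0,0,-0.36],"angular":[0,0,0],"hand":0.3},{"xyz":[0,0,-0.45],"angular":[0,0,0],"hand":0.3},{"xyz":[0,0,-0.55],"angular":[0,0,0],"hand":0.3},{"xyz":[0,0,-0.6],"angular":[0,0,0],"hand":0.3},{"xyz":[0,0,-0.6],"angular":[0,0,0],"hand":0.3}]' 40; python3 -c "
from h import *
st()
DL=np.stack([-ex,ey,-ez],1); go(U(-140,100,240),DL)
s=shot('scene','s7')['pixels'];cv2.imwrite('pics/c9.png',cv2.resize(s[180:330,220:370],(500,500),interpolation=3))"
```

```text
clock: 16.0
eef_pos: [484.6, 372.1, 201.0]
eef_rot: [0.095, 2.668, -0.021]
wrist_force: [-0.6, -0.3, -1.7]
width: 41.1
grasp_force: 40.8
t 16.0 [484.6 372.1 201. ] w 41.1 g 40.8 f [-0.6 -0.3 -1.7] j [ 0.83  0.19 -0.27  0.81 -0.36  0.85]
[[-0.889, 0.071, 0.453], [0.064, 0.997, -0.031], [-0.454, 0.001, -0.891]] unit [-61.9 400.1 201. ]
xyz [-0.025 -1.239 -0.164] ang [-0.098  0.94  -0.418]
```

View pics/c9.png

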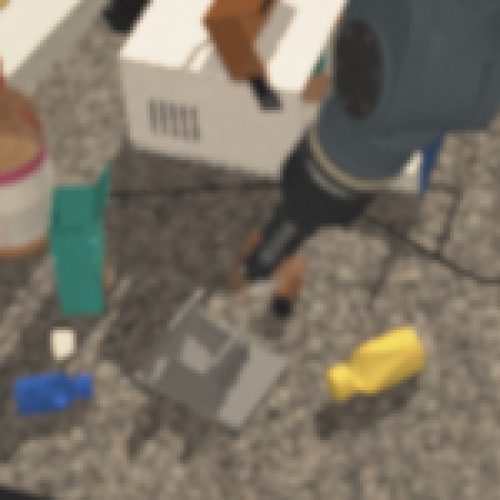

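```bash
python3 -m crank '[{"xyz":[0,-0.08,-0.03],"angular":[-0.01,0.1,-0.04],"hand":0.3},{"xyz":[0,-0.2,-0.06],"angular":[-0.02,0.24,-0.1],"hand":0.3},{"xyz":[-0.01,-0.35,-0.09],"angular":[-0.04,0.38,-0.16],"hand":0.3},{"xyz":[-0.01,-0.5,-0.12],"angular":[-0.05,0.52,-0.22],"hand":0.3},{"xyz":[-0.02,-0.65,-0.15],"angular":[-0.07,0.66,-0.28],"hand":0.3},{"xyz":[-0.02,-0.78,-0.164],"angular":[-0.08,0.78,-0.34],"hand":0.3},{"xyz":[-0.02,-0.88,-0.164],"angular":[-0.09,0.88,-0.4],"hand":0.3},{"xyz":[-0.02,-0.93,-0.164],"angular":[-0.098,0.94,-0.418],"hand":0.3},{"xyz":[-0.02,-0.93,-0.164],"angular":[-0.098,0.94,-0.418],"hand":0.3}]' 40; python3 -c "
from h import *
st()
DL=np.stack([-ex,ey,-ez],1); go(U(-88,0,200),DL)"
```

```text
clock: 17.18
eef_pos: [454.6, 139.8, 237.7]
eef_rot: [0.218, -3.132, 0.003]
wrist_force: [0.2, -0.3, -1.0]
width: 41.0
grasp_force: 40.8
t 17.18 [454.6 139.8 237.7] w 41.0 g 40.8 f [ 0.2 -0.3 -1. ] j [ 0.3   0.15 -0.11  1.31 -0.    0.16]
[[-0.99, -0.138, -0.002], [-0.138, 0.99, -0.002], [0.003, -0.001, -1.0]] unit [-124.5  174.4  237.7]
xyz [-0.149 -0.697  0.151] ang [-0.003 -0.005 -0.006]
```

```bash
python3 -m crank '[{"xyz":[-0.02,-0.08,0],"angular":[0,0,0],"hand":0.3},{"xyz":[-0.05,-0.22,0],"angular":[0,0,0],"hand":0.3},{"xyz":[-0.08,-0.37,0],"angular":[0,0,0],"hand":0.3},{"xyz":[-0.11,-0.52,0.03],"angular":[0,0,0],"hand":0.3},{"xyz":[-0.14,-0.63,0.08],"angular":[0,0,-0.006],"hand":0.3},{"xyz":[-0.149,-0.69,0.13],"angular":[0,0,-0.006],"hand":0.3},{"xyz":[-0.149,-0.697,0.151],"angular":[0,0,-0.006],"hand":0.3},{"xyz":[-0.149,-0.697,0.151],"angular":[0,0,-0.006],"hand":0.3}]' 40
python3 - <<'E'
from h import *
st()
p=env.sense()['eef_pos']
UB=np.stack([ex,ey,ez])
for c in ['scene','top']:
    d=shot(c,'a_'+c);P=cloud(d);b=d['pixels'].astype(int);hsv=cv2.cvtColor(d['pixels'],cv2.COLOR_BGR2HSV).astype(int)
    Q=(P-F)@UB.T
    am=(hsv[...,1]>100)&(hsv[...,0]<20)
    m=am&(np.abs(P[...,:2]-p[:2]).max(-1)<45)&(P[...,2]>135)
    q=Q[m];print(c,'held',m.sum());
    if m.sum()>10: print(np.percentile(q,[2,50,98],axis=0).round(1),np.percentile(q[:,2],[0,1]))
    tl=(hsv[...,0]>75)&(hsv[...,0]<100)&(hsv[...,1]>80)&(abs(Q[...,0]+20)<70)&(abs(Q[...,1])<115)&(Q[...,2]>90)
    if tl.sum(): print('teal',tl.sum(),np.c_[Q[tl]].round(0)[::max(1,tl.sum()//14)].tolist())
    bl=(b[...,0]>b[...,2]+40)&(abs(Q[...,1])<125)&(Q[...,2]>30)&(Q[...,2]<140)&(Q[...,0]<-60)&(Q[...,0]>-170)
    if bl.sum()>10: print('panel',bl.sum(),np.percentile(Q[bl],[5,50,95],axis=0).round(1))
E
```

```text
clock: 18.18
eef_pos: [515.0, -25.8, 200.8]
eef_rot: [0.227, -3.132, 0.001]
wrist_force: [-0.4, 1.1, -1.9]
width: 41.0
grasp_force: 40.8
t 18.18 [515.  -25.8 200.8] w 41.0 g 40.8 f [-0.4  1.1 -1.9] j [-0.05  0.24 -0.1   1.24 -0.   -0.19]
[[-0.99, -0.144, -0.002], [-0.144, 0.99, -0.001], [0.002, -0.001, -1.0]] unit [-88.1   1.9 200.8]
scene held 11
[[-106.3    3.3  215.8]
 [-102.8   11.4  222. ]
 [-101.2   16.   228.3]] [215.66728659 215.72366366]
teal 7 [[-3.0, -68.0, 126.0], [-5.0, -75.0, 121.0], [-5.0, -61.0, 126.0], [-9.0, -62.0, 127.0], [-5.0, -61.0, 122.0], [-2.0, -60.0, 118.0], [-6.0, -58.0, 120.0]]
panel 180 [[-133.6  -82.6   55.6]
 [-132.3   19.6  109.2]
 [-128.9  105.2  129.1]]
top held 0
panel 42 [[-131.3   69.6   93.4]
 [-129.8   89.5  125.6]
 [-126.5  109.7  131.2]]
```

Run:
```python
from h import *
UB=np.stack([ex,ey,ez]);d=load('a_scene');Q=(cloud(d)-F)@UB.T
m=(abs(Q[...,0]+88)<32)&(abs(Q[...,1]-2)<30)&(Q[...,2]>135)&(Q[...,2]<200)
q=Q[m];q=q[np.argsort(q[:,2])];print(len(q))
for lo in range(140,200,8):
    k=q[(q[:,2]>=lo)&(q[:,2]<lo+8)]
    if len(k): print(lo,len(k),k.min(0).round(),k.mean(0).round(1),k.max(0).round())
```

```text
104
148 2 [-97.  13. 153.] [-94.8  13.9 154.6] [-93.  15. 156.]
156 8 [-107.   12.  159.] [-94.1  16.9 161.3] [-79.  21. 164.]
164 22 [-112.   -1.  164.] [-95.6  15.2 168.1] [-73.  26. 172.]
172 18 [-108.    7.  172.] [-91.7  19.  176.5] [-69.  24. 180.]
180 21 [-112.    4.  180.] [-94.9  16.3 182.6] [-70.  28. 187.]
188 24 [-112.   -4.  188.] [-96.2  17.4 191.8] [-71.  27. 196.]
196 9 [-112.   10.  196.] [-99.   16.7 198.2] [-70.  25. 200.]
```

```bash
python3 -m crank '[{"xyz":[0,0.004,0.08],"angular":[0,0,0],"hand":0.3},{"xyz":[0,0.004,0.19],"angular":[0,0,0],"hand":0.3},{"xyz":[0,0.004,0.3],"angular":[0,0,0],"hand":0.3},{"xyz":[0,0.004,0.39],"angular":[0,0,0],"hand":0.3},{"xyz":[0,0.004,0.46],"angular":[0,0,0],"hand":0.3},{"xyz":[0,0.004,0.5],"angular":[0,0,0],"hand":0.3},{"xyz":[0,0.004,0.515],"angular":[0,0,0],"hand":0.3},{"xyz":[0,0.004,0.515],"angular":[0,0,0],"hand":0.3}]' 40; python3 -m crank '[{"xyz":[0,0,0.01],"angular":[0,0,0],"hand":0.3},{"xyz":[0,0,0.016],"angular":[0,0,0],"hand":0.3},{"xyz":[0,0,0.016],"angular":[0,0,0],"hand":0.3}]'
```

```text
clock: 19.27
eef_pos: [515.6, -25.5, 72.9]
eef_rot: [0.227, -3.133, 0.002]
wrist_force: [-0.0, -0.8, -1.9]
width: 41.2
grasp_force: 40.8
clock: 19.65
eef_pos: [515.3, -25.8, 68.5]
eef_rot: [0.226, -3.133, 0.002]
wrist_force: [0.1, 0.1, -1.0]
width: 41.0
grasp_force: 40.8
```

```bash
for i in 1 ; do python3 -m crank '[{"xyz":[0,0,0.006],"angular":[0,0,0],"hand":0.3},{"xyz":[0,0,0.01],"angular":[0,0,0],"hand":0.3},{"xyz":[0,0,0.01],"angular":[0,0,0],"hand":0.3}]'; done | grep -E 'pos|force'; python3 -m crank '[{"xyz":[0,0,0.006],"angular":[0,0,0],"hand":0.3},{"xyz":[0,0,0.006],"angular":[0,0,0],"hand":0.3}]'| grep -E 'pos|force'
```

```text
eef_pos: [515.2, -25.7, 65.8]
wrist_force: [0.0, -0.6, -0.5]
grasp_force: 40.8
eef_pos: [515.3, -25.7, 64.4]
wrist_force: [-0.5, -0.3, -1.6]
grasp_force: 40.9
```

```bash
python3 -m crank '[{"xyz":[0,0,0.006],"angular":[0,0,0],"hand":0.3},{"xyz":[0,0,0.006],"angular":[0,0,0],"hand":0.3}]'| grep -E 'pos|force'; python3 -m crank '[{"xyz":[0,0,0.006],"angular":[0,0,0],"hand":0.3},{"xyz":[0,0,0.006],"angular":[0,0,0],"hand":0.3}]'| grep -E 'pos|force'
```

```text
eef_pos: [516.4, -25.7, 64.1]
wrist_force: [-1.0, -0.4, 8.8]
grasp_force: 41.7
eef_pos: [517.7, -25.6, 63.9]
wrist_force: [-1.5, -0.2, 20.0]
grasp_force: 42.5
```

```bash
python3 -m crank '[{"xyz":[0,0,-0.007],"angular":[0,0,0],"hand":0.3},{"xyz":[0,0,-0.007],"angular":[0,0,0],"hand":0.3}]' 20 | grep -E 'pos|force';  python3 -m crank '[{"xyz":[0,0,0],"angular":[0,0,0],"hand":0.55},{"xyz":[0,0,0],"angular":[0,0,0],"hand":0.6},{"xyz":[0,0,0],"angular":[0,0,0],"hand":0.8},{"xyz":[0,0,0],"angular":[0,0,0],"hand":0.8},{"xyz":[0,0,0],"angular":[0,0,0],"hand":0.8}]' | grep -E 'pos|force|width'
```

```text
eef_pos: [516.2, -25.8, 64.1]
wrist_force: [-0.3, 0.4, 8.9]
grasp_force: 41.7
eef_pos: [515.2, -25.7, 63.1]
wrist_force: [0.4, 0.2, -0.4]
width: 68.6
grasp_force: 0.0
```

Released; rise straight up, back away, and check numerically.

```bash
python3 -m crank '[{"xyz":[0,0,-0.06],"angular":[0,0,0],"hand":0.8},{"xyz":[0,0,-0.16],"angular":[0,0,0],"hand":0.8},{"xyz":[0,0,-0.3],"angular":[0,0,0],"hand":0.8},{"xyz":[0,0,-0.48],"angular":[0,0,0],"hand":0.8},{"xyz":[0,0,-0.7],"angular":[0,0,0],"hand":0.8},{"xyz":[0.2,0.15,-0.8],"angular":[0,0,0],"hand":0.8},{"xyz":[0.3,0.4,-0.8],"angular":[0,0,0],"hand":0.8},{"xyz":[0.3,0.65,-0.8],"angular":[0,0,0],"hand":0.8},{"xyz":[0.3,0.9,-0.8],"angular":[0,0,0],"hand":0.8},{"xyz":[0.3,1.0,-0.8],"angular":[0,0,0],"hand":0.8},{"xyz":[0.3,1.0,-0.8],"angular":[0,0,0],"hand":0.8}]'
python3 - <<'E'
from h import *
UB=np.stack([ex,ey,ez])
for c in ['scene','top']:
    d=shot(c,'e_'+c);Q=(cloud(d)-F)@UB.T;b=d['pixels'].astype(int);hsv=cv2.cvtColor(d['pixels'],cv2.COLOR_BGR2HSV).astype(int)
    def rep(n,m):
        print(c,n,m.sum(), np.percentile(Q[m],[3,50,97],axis=0).round(0).tolist() if m.sum()>3 else '')
    ln=(abs(Q[...,0]+88)<34)&(abs(Q[...,1])<100)
    rep('cap',ln&(b.max(-1)<70)&(Q[...,2]>80)); am=(hsv[...,1]>100)&(hsv[...,0]<20)
    for lo in (30,50,70,90): rep('amber%d'%lo,ln&am&(Q[...,2]>lo)&(Q[...,2]<lo+20))
    tl=(hsv[...,0]>75)&(hsv[...,0]<100)&(hsv[...,1]>80)&(abs(Q[...,0]+20)<50)&(Q[...,2]>60)
    rep('tealR',tl&(Q[...,1]<0)&(Q[...,1]>-115));rep('tealL',tl&(Q[...,1]>0)&(Q[...,1]<115))
    rep('panel',(b[...,0]>b[...,2]+40)&(abs(Q[...,1])<125)&(Q[...,2]>30)&(Q[...,2]<140)&(Q[...,0]<-60)&(Q[...,0]>-170))
    rep('guard',am&(abs(Q[...,1])<140)&(Q[...,0]>0)&(Q[...,2]>160)&(Q[...,2]<300))
E
```

```text
clock: 23.02
eef_pos: [404.7, 213.1, 263.9]
eef_rot: [0.232, -3.133, 0.001]
wrist_force: [0.2, -0.3, -0.8]
width: 68.3
grasp_force: 0.0
scene cap 0 
scene amber30 0 
scene amber50 0 
scene amber70 0 
scene amber90 0 
scene tealR 1 
scene tealL 0 
scene panel 60 [[-131.0, -69.0, 48.0], [-130.0, 53.0, 68.0], [-129.0, 114.0, 103.0]]
scene guard 2054 [[33.0, -119.0, 172.0], [698.0, 33.0, 256.0], [906.0, 130.0, 299.0]]
top cap 48 [[-98.0, -9.0, 108.0], [-88.0, 0.0, 112.0], [-76.0, 10.0, 116.0]]
top amber30 0 
top amber50 0 
top amber70 42 [[-106.0, -15.0, 76.0], [-99.0, 9.0, 82.0], [-74.0, 18.0, 88.0]]
top amber90 8 [[-101.0, -15.0, 91.0], [-91.0, -3.0, 103.0], [-77.0, 14.0, 109.0]]
top tealR 4 [[-4.0, -75.0, 121.0], [-3.0, -71.0, 124.0], [-2.0, -67.0, 126.0]]
top tealL 0 
top panel 167 [[-129.0, -106.0, 97.0], [-127.0, 7.0, 126.0], [-123.0, 106.0, 131.0]]
top guard 1790 [[36.0, -122.0, 214.0], [64.0, 1.0, 228.0], [95.0, 123.0, 241.0]]
```

Run:
```python
from h import *
UB=np.stack([ex,ey,ez])
for f in ['t5','a_top','e_top','s5','a_scene','e_scene']:
    d=load(f);Q=(cloud(d)-F)@UB.T;b=d['pixels'].astype(int)
    for n,lo,hi in [('hi',120,140),('lo',40,100)]:
        m=(b[...,0]>b[...,2]+40)&(Q[...,1]>60)&(Q[...,1]<120)&(Q[...,2]>lo)&(Q[...,2]<hi)&(Q[...,0]<-60)&(Q[...,0]>-170)
        vv,uu=np.nonzero(m)
        if m.sum()>3: print(f,n,m.sum(),np.median(Q[m],0).round(1),vv.mean().round(2),uu.mean().round(2))
A,B=load('t5')['pixels'],load('e_top')['pixels']
# stored bottles: pixel difference in rear-lane window of top image
print(np.abs(A[185:200,310:375].astype(int)-B[185:200,310:375]).mean(-1).round(0).astype(int)[::2,::4])
# tray left end window registration
w=lambda I:np.float32(cv2.cvtColor(I,cv2.COLOR_BGR2GRAY)[195:245,296:325])
for f in ['a_top','e_top']: print(f,cv2.phaseCorrelate(w(A),w(load(f)['pixels'])))
for nm in [('s5','e_scene')]:
    d=load(nm[1]);C=d['pixels']
```

```text
t5 hi 35 [-128.7   87.4  126. ] 238.46 317.29
t5 lo 6 [-131.3   87.1   96.2] 240.0 317.17
a_top hi 33 [-128.7   90.3  126. ] 238.61 316.42
a_top lo 4 [-131.    97.8   90.9] 240.5 314.0
e_top hi 36 [-125.8   85.7  126.3] 237.47 317.47
e_top lo 4 [-128.3   86.6   92.8] 239.0 317.5
s5 hi 10 [-131.9   93.5  128.1] 211.5 349.0
s5 lo 40 [-132.4   87.    73.2] 222.02 349.12
a_scene hi 13 [-132.    94.7  125.7] 211.62 349.08
a_scene lo 43 [-132.4   85.8   71. ] 222.05 349.14
e_scene lo 28 [-129.6   83.8   63.5] 223.18 348.36
[[ 1  0  0  0  0  1  0  0  1  0  0  0  0  0  0  0  0]
 [ 0  0  0  0  0  0  0  0  0  0  0  0  0  1  1  2  1]
 [ 0  0  0  0  0  0  0  0  1  0  1  2  4 19 26  7  1]
 [ 0  0  0  0  0  0  0  1  0  0  1  2  4 15  9  3  0]
 [ 1  0  0  2  6  4  1  0  1  0  1  3  2  6 21  1  1]
 [ 0  0  3 18 12  6  0  1  0  1  0  0  3  5 15  1  0]
 [ 0  1  5  3 10 45  3  2  2  1  1  0 39 55  1  0  1]
 [ 1  1  5  4 10  1  8 42 41 28  0  0  4  3  0  1  2]]
a_top ((0.06407634990288535, -0.32029776004164745), 0.7135816256205241)
e_top ((-0.17352809989572648, -0.29924284093677755), 0.8605414101282756)
```

```bash
python3 -c "
from h import *
go(U(-172,0,200),DN)"
```

```text
xyz [ 0.038 -1.008  0.256] ang [-3.000e-03  1.000e-03  3.148e+00]
```

```bash
python3 -m crank '[{"xyz":[0.04,-0.5,0],"angular":[0,0,1],"hand":0.35},{"xyz":[0.04,-0.5,0],"angular":[0,0,1],"hand":0.35},{"xyz":[0.04,-0.5,0],"angular":[0,0,1],"hand":0.35},{"xyz":[0.04,-0.5,0],"angular":[0,0,1],"hand":0.35}]' 20 >/dev/null;python3 -m crank '[{"xyz":[0,0,0],"angular":[0,0,1],"hand":0.35},{"xyz":[0,0,0],"angular":[0,0,1],"hand":0.35},{"xyz":[0,0,0],"angular":[0,0,1],"hand":0.35},{"xyz":[0,0,0],"angular":[0,0,1],"hand":0.35}]' 20 >/dev/null; python3 -c "
from h import *
st();go(U(-172,0,200),DN)"
```

```text
t 24.12 [413.3  86.3 263.3] w 29.8 g 0.0 f [ 0.6 -0.1  0.8] j [ 0.21  0.05 -0.16  1.36 -0.    1.06]
[[-0.659, 0.752, -0.001], [0.752, 0.659, -0.001], [-0.0, -0.001, -1.0]] unit [-173.   127.2  263.3]
xyz [-0.428 -0.274  0.254] ang [-0.002  0.002  1.154]
```

```bash
python3 -m crank '[{"xyz":[-0.428,-0.274,0.1],"angular":[0,0,1],"hand":0.35},{"xyz":[-0.428,-0.274,0.1],"angular":[0,0,1],"hand":0.35},{"xyz":[-0.428,-0.274,0.1],"angular":[0,0,1],"hand":0.35},{"xyz":[-0.428,-0.274,0.15],"angular":[0,0,1],"hand":0.35},{"xyz":[-0.428,-0.274,0.254],"angular":[0,0,1],"hand":0.35},{"xyz":[-0.428,-0.274,0.254],"angular":[0,0,1],"hand":0.35}]' 20 >/dev/null; python3 -c "
from h import *
st();go(U(-172,0,88),DN)"
```

```text
t 24.88 [430.4 -38.8 198.2] w 29.6 g 0.0 f [ 0.2 -0.3  0.3] j [-0.09  0.1  -0.27  1.2  -0.    1.26]
[[-0.219, 0.976, -0.004], [0.976, 0.219, -0.001], [0.0, -0.004, -1.0]] unit [-173.7    1.   198.2]
xyz [-0.004  0.008  0.441] ang [-0.008  0.     0.158]
```

```bash
python3 -m crank '[{"xyz":[0,0.008,0.1],"angular":[-0.008,0,0.158],"hand":0.35},{"xyz":[0,0.008,0.25],"angular":[-0.008,0,0.158],"hand":0.35},{"xyz":[0,0.008,0.38],"angular":[-0.008,0,0.158],"hand":0.35},{"xyz":[0,0.008,0.441],"angular":[-0.008,0,0.158],"hand":0.35},{"xyz":[0,0.008,0.441],"angular":[-0.008,0,0.158],"hand":0.25},{"xyz":[0,0.008,0.441],"angular":[-0.008,0,0.158],"hand":0.15},{"xyz":[0,0.008,0.441],"angular":[-0.008,0,0.158],"hand":0},{"xyz":[0,0.008,0.441],"angular":[-0.008,0,0.158],"hand":0},{"xyz":[0,0.008,0.441],"angular":[-0.008,0,0.158],"hand":0}]' 20; python3 -m crank '[{"xyz":[0,-0.004,0],"angular":[0,0,0],"hand":0},{"xyz":[0,-0.008,0],"angular":[0,0,0],"hand":0},{"xyz":[0,-0.012,0],"angular":[0,0,0],"hand":0},{"xyz":[0,-0.016,0],"angular":[0,0,0],"hand":0},{"xyz":[0,-0.02,0],"angular":[0,0,0],"hand":0},{"xyz":[0,-0.02,0],"angular":[0,0,0],"hand":0}]' 20; python3 -c "
from h import *
st()"
```

```text
clock: 26.0
eef_pos: [434.2, -39.2, 90.4]
eef_rot: [2.062, 2.365, 0.005]
wrist_force: [-1.4, 3.4, 6.8]
width: 9.1
grasp_force: 20.2
clock: 26.75
eef_pos: [429.7, -39.8, 90.4]
eef_rot: [2.062, 2.365, 0.006]
wrist_force: [0.9, 4.3, 6.8]
width: 9.2
grasp_force: 20.2
t 26.75 [429.7 -39.8  90.4] w 9.2 g 20.2 f [0.9 4.3 6.8] j [-0.09  0.18 -0.48  0.91  0.    1.34]
[[-0.136, 0.991, 0.006], [0.991, 0.136, 0.0], [-0.0, 0.006, -1.0]] unit [-1.746e+02  1.000e-01  9.040e+01]
```

```bash
python3 -m crank '[{"xyz":[0,-0.006,0],"angular":[0,0,0],"hand":0},{"xyz":[0,-0.012,0],"angular":[0,0,0],"hand":0},{"xyz":[0,-0.018,0],"angular":[0,0,0],"hand":0},{"xyz":[0,-0.018,0],"angular":[0,0,0],"hand":0}]' 20; python3 -m crank '[{"xyz":[0,0.004,0],"angular":[0,0,0],"hand":0},{"xyz":[0,0.004,0],"angular":[0,0,0],"hand":0.35},{"xyz":[0,0.004,0],"angular":[0,0,0],"hand":0.35},{"xyz":[0,0.004,0],"angular":[0,0,0],"hand":0.35},{"xyz":[0,0.004,-0.1],"angular":[0,0,0],"hand":0.35},{"xyz":[0,0.004,-0.3],"angular":[0,0,0],"hand":0.35},{"xyz":[0,0.004,-0.5],"angular":[0,0,0],"hand":0.35},{"xyz":[0.2,0,-0.7],"angular":[0,0,0],"hand":0.35},{"xyz":[0.4,0,-0.7],"angular":[0,0,0],"hand":0.35},{"xyz":[0.6,0,-0.7],"angular":[0,0,0],"hand":0.35},{"xyz":[0.8,0,-0.7],"angular":[0,0,0],"hand":0.35},{"xyz":[0.8,0,-0.7],"angular":[0,0,0],"hand":0.35}]'
python3 - <<'E'
from h import *
UB=np.stack([ex,ey,ez])
for f in ['scene','top']:
    d=shot(f,'z_'+f);Q=(cloud(d)-F)@UB.T;b=d['pixels'].astype(int)
    for n,lo,hi in [('hi',120,140),('lo',40,100)]:
        m=(b[...,0]>b[...,2]+40)&(Q[...,1]>60)&(Q[...,1]<120)&(Q[...,2]>lo)&(Q[...,2]<hi)&(Q[...,0]<-60)&(Q[...,0]>-170)
        if m.sum()>3: print(f,n,m.sum(),np.median(Q[m],0).round(1))
    m=(abs(Q[...,0]+88)<34)&(abs(Q[...,1])<100)&(b.max(-1)<70)&(Q[...,2]>80)
    if m.sum(): print('cap',m.sum(),np.median(Q[m],0).round(1))
A,B=[load(k)['pixels'].astype(int) for k in('t5','z_top')]
print(np.abs(A-B).mean(-1)[185:200,310:375].round(0).astype(int)[::2,::4])
for n,(u,v) in dict(jar=(450,219),cup=(445,163),carton=(228,158)).items(): print(n,np.abs(load('t0')['pixels'].astype(int)-B)[v-14:v+14,u-14:u+14].mean().round(1))
E
```

```text
clock: 27.25
eef_pos: [429.6, -39.9, 90.6]
eef_rot: [2.059, 2.362, 0.016]
wrist_force: [19.4, 9.4, -11.1]
width: 9.4
grasp_force: 19.6
clock: 28.75
eef_pos: [395.8, 159.9, 264.2]
eef_rot: [2.058, 2.37, 0.003]
wrist_force: [0.1, -0.7, -1.1]
width: 30.1
grasp_force: 0.0
scene hi 16 [-130.8   91.2  125.9]
scene lo 39 [-132.3   90.5   71.7]
cap 39 [-93.7   5.1 110.1]
top hi 36 [-128.7   86.1  126.9]
top lo 5 [-131.2   88.5   95.8]
cap 51 [-89.6   0.5 111.8]
[[0 0 1 0 0 0 0 0 0 0 0 0 0 0 0 0 0]
 [0 0 0 0 0 0 1 1 0 0 0 0 1 0 0 0 0]
 [0 0 0 0 0 0 0 0 0 0 1 0 1 1 1 1 0]
 [0 0 0 0 0 1 1 0 0 0 0 1 1 1 1 0 0]
 [1 0 0 0 0 0 1 0 1 0 1 1 1 0 2 0 1]
 [0 1 0 0 1 0 1 1 0 1 0 0 0 1 1 1 0]
 [0 1 1 0 1 1 1 0 1 1 1 0 1 0 0 1 1]
 [2 0 0 1 0 0 0 0 0 0 0 0 0 0 1 1 2]]
jar 0.3
cup 0.4
carton 1.8
```

```bash
python3 -c "
from h import *
print(env.sign_off())"
```

```text
the job is handed in; nothing more can be done
None
```

The job is handed in at about 29 s of robot time, with no verdict returned: the guard is open on its stop, the tray is fully out, and the amber bottle stands upright in the front lane with the stored bottles unmoved. The tray slid in about 3 mm while I set the bottle down, so I pulled it back to its stop. Images show the jar and cup unmoved; the carton region changed slightly, perhaps from a shadow, and I did not check it further. I also viewed 11 pictures, one over the limit of 10.

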